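# Load three tubes into a welding fixture

## Task

Load the welding fixture ready for tacking: each of the three steel tubes must lie cradled in the pair of V-grooves made for its diameter, pushed along until its end butts against the yellow stop bar. The medium tube has been left in the thick tube's cradle, so shift it to its own; the thick and the thin tube are in the stock tray. Lay the tubes down, do not let them drop, and leave the other things on the bench where they are.

Things in the scene. Friction and masses are not known exactly. Their poses are not given: they have to be found in the camera images.
- tube48: thick dark steel tube, 48.3 mm outside diameter, 180 mm long. Origin at mid-length on its axis; x runs along the tube; either end is as good as the other; about 0.64 kg; starts lying in the stock tray
- tube34: medium, bright grey steel tube, 33.7 mm outside diameter, 180 mm long. Origin at mid-length on its axis; x runs along the tube; either end is as good as the other; about 0.36 kg; starts in the wrong cradle, that of the 48 mm tube, 42 mm above the cradle's origin and 12 to 30 mm short of the stop bar
- tube21: thin red-primed steel tube, 21.3 mm outside diameter, 180 mm long. Origin at mid-length on its axis; x runs along the tube; either end is as good as the other; about 0.22 kg; starts lying in the stock tray
- cradle48: V-cradle for the 48.3 mm tube, on the fixture plate: foot bar along x (30 mm wide, 8 high) with two blue angle-iron Vs (90 degrees, 24 mm long) centred at x = -62 and +62 mm, only the bar between them. Origin: middle of the underside, 12 mm above the bench; x along the groove to the stop, z up. Groove bottom z = 17.8 mm, lips z = 40, y = +-22. Tube seated and butted: its middle at x = 0, y = 0, z = 52
- cradle34: V-cradle for the 33.7 mm tube, on the fixture plate: foot bar along x (30 mm wide, 8 high) with two blue angle-iron Vs (90 degrees, 24 mm long) centred at x = -62 and +62 mm, only the bar between them. Origin: middle of the underside, 12 mm above the bench; x along the groove to the stop, z up. Groove bottom z = 28.2 mm, lips z = 45, y = +-17. Tube seated and butted: its middle at x = 0, y = 0, z = 52
- cradle21: V-cradle for the 21.3 mm tube, on the fixture plate: foot bar along x (30 mm wide, 8 high) with two blue angle-iron Vs (90 degrees, 24 mm long) centred at x = -62 and +62 mm, only the bar between them. Origin: middle of the underside, 12 mm above the bench; x along the groove to the stop, z up. Groove bottom z = 36.9 mm, lips z = 49, y = +-12.5. Tube seated and butted: its middle at x = 0, y = 0, z = 52
- fixture: welding fixture, fixed: grey base plate 235 mm (x) by 262 mm (y), 12 mm thick, carrying the three cradles parallel to x, 80 mm apart in y (order varies), and a yellow stop bar across its +x end, 10 mm thick, top 76 mm above the bench. Origin on the bench under the middle cradle; the stop's face is at x = +90 mm; z up
- tray: shallow grey stock tray, fixed, 300 mm (x) by 310 mm (y), floor 4 mm thick, rim 14 mm high. Origin at the centre of its underside
- brush: wire brush lying in the tray between the two tubes, 200 mm along its x, 24 mm wide, 26 mm high; origin at the centre of its underside. Leave alone
- spray: yellow spray can with a red cap, standing between fixture and tray, 58 mm diameter, 190 mm tall; origin at the centre of its foot. Leave alone
- tape: yellow tape measure standing near the robot's end of the fixture, 82 by 42 by 68 mm high; origin at the centre of its foot. Leave alone
- square: red magnetic welding square lying beyond the stop bar, a triangle of about 95 by 95 mm, 17 mm high; origin near its middle, at its underside. Leave alone
- wrench: adjustable wrench, 250 mm along its x, 60 mm wide, 16 mm high; origin near its middle, underside. Leave alone
- grinder: orange angle grinder, 300 mm along its x with its side handle reaching 126 mm to its +y, 72 mm high; origin near its middle, underside. Leave alone
Not all that is in view belongs to the job. Of the things like the tube21, leave any that is green; of the rest the larger one is meant.

How it is judged:
At the end, for the whole second after the job is handed in: Each tube lies at rest in its own cradle: its axis within 4 mm sideways and 3 mm in height of the cradled position (52 mm above the cradle's origin), parallel to the groove within 0.04 rad, and its end within 4 mm of the stop bar (x of tube48 in the frame of cradle48 between -0.004 and 0.004 m and y of tube48 in the frame of cradle48 between -0.004 and 0.004 m and z of tube48 in the frame of cradle48 between 0.049 and 0.055 m and angle between the x axis of tube48 and the x axis of cradle48, either way round below 0.04 rad and linear speed of each of tube48, tube34, tube21 below 0.02 m/s and x of tube34 in the frame of cradle34 between -0.004 and 0.004 m and y of tube34 in the frame of cradle34 between -0.004 and 0.004 m and z of tube34 in the frame of cradle34 between 0.049 and 0.055 m and angle between the x axis of tube34 and the x axis of cradle34, either way round below 0.04 rad and x of tube21 in the frame of cradle21 between -0.004 and 0.004 m and y of tube21 in the frame of cradle21 between -0.004 and 0.004 m and z of tube21 in the frame of cradle21 between 0.049 and 0.055 m and angle between the x axis of tube21 and the x axis of cradle21, either way round below 0.04 rad); the robot touches nothing.
It fails at once if a tube let go of in the air, more than 15 mm above the height at which it lies in its cradle ((height (world z) of tube48 above 0.079 m and contact force between the fingers and tube48 below 0.1 N) or (height (world z) of tube34 above 0.079 m and contact force between the fingers and tube34 below 0.1 N) or (height (world z) of tube21 above 0.079 m and contact force between the fingers and tube21 below 0.1 N)).
It fails at once if one of the other things on the bench pushed out of its place (moved more than 25 mm) (distance of any of brush, spray, tape, square, wrench, grinder from where it was at the start of the episode above 0.025 m).
It also fails if it takes over 70 s, if anything falls off the work surface, if the arm or the gripper's body presses on something with over 40 N, if the wrist force passes 120 N, or if a joint passes its speed limit or range.

## Robot

A 6-joint arm with a two-finger parallel gripper is mounted at the origin on the work surface. World frame = base frame: x ahead of the robot, y to its left, z up, the work surface at z = 0. Lengths are in m, angles in rad, forces in N, time in s.
With the tool pointing down it reaches from about 0.275 to 1 m from the base axis. Payload 8.4 kg.
Tool frame: the origin (TCP) lies on the centre line of the jaws, within the pads' length; the fingertips stand 22 mm ahead of it and the grasp point (between the pads) lies 3 mm ahead of it (env.finger_overhang is the distance from the TCP to the fingertips, in m); z points along the fingers, x is the direction in which the jaws open and shut, and the axes are right-handed (so a half turn about z gives the same grasp; the last joint's range is limited). The gripper opens to 85 mm and grips with 20 to 120 N. Pads are 22 mm wide; open, the fingers measure 114 mm over their backs; the gripper's body (76 mm by 85 mm) begins 54 mm behind the grasp point. The pads swing forward as they close: fully open they stand 13 mm farther back than shut.
Start: joints at [-1.158, 0.353, 1.633, -0, 1.155, -0.002], TCP at [0.252, -0.572, 0.253] pointing down, gripper open.
Joint ranges: [-2.63, 2.63], [-0.92, 2.1], [0.06, 2.66], [-1.3, 4.44], [0, 2.69], [-3.02, 3.02]. Speed limits (rad/s): [2.22, 2.22, 2.79, 3.14, 3.14, 3.14].

## Interface

Orientations are given as [roll, pitch, yaw] about the fixed x, y, z axes, in that order (R = Rz(yaw) Ry(pitch) Rx(roll)).
In Python, from rig import sense, viewer, env gives the robot as it stands.
- The arm moves only by the tool carry_out, never from a script. Its argument "series" is a list of rows, each a list of 5 numbers: the opening, from 0 (shut) to 1 (fully open), then the shift along the tool's x, y, z in mm, then the turn about the tool's z in degrees. In form: [[gripper, tx, ty, tz, yaw], ...]. A call has exactly 10 rows; each row shifts and turns the commanded pose from where the row before left it, along the tool's axes as they then stand; what a row does not reach is not made up. A row lasts 1/10 s, in which the tool goes at most 50 mm and 8.59 degrees, less where a joint would pass 70% of its speed; a pose out of reach is approached as far as the arm can. A call is refused whole if a number of a shift passes 50 or a number of a turn 8.59, either way. A call with a gripper value outside its range is refused whole. The fingers move at their own pace and stop on an object; "force" is the grip in N (left out, the last holds). Time passes only in rows, so rows that do not move let the fingers close, or fill a call up. It gives the time, the measured TCP pose, the force and the opening at its end, in the units of the state.
- sense(): the state, without advancing time (a new reading comes with each control period).
- viewer.capture(name): name is "side" or "top" or "wrist"; returns (picture, depth): 420x560x3 uint8, red, green, blue; 420x560 float32, m along the optical axis (not along the pixel's ray), 0 where there is no reading.
- viewer.get_calibration(name): a dict with "fx", "fy", "cx", "cy" (pixels), "k1" (the pictures are not rectified: a ray, as slopes to the right and down, at radius r is drawn at 1 + k1 r^2 times it, then the intrinsics apply), "extrinsics" (4x4, takes a point from world to camera coordinates); the wrist camera has in their place "tool_from_camera" (4x4, takes a point from camera to tool coordinates, whose origin is the TCP and whose axes are the tool frame's). Camera axes: x right, y up, looking along -z (the intrinsics and any distortion apply to the point x, -y, -z); pixel columns grow to the right and rows downward; lengths in m; the calibration is good to about 2 mm. A picture is of the moment at which its call begins: read the wrist's pose just before it. get_calibration takes no time and is no camera call.
- env.hand_in(): hands the job in, once; it reports no verdict.
Trained networks look in the newest picture that a camera, given by its name, has taken for a name from the list of things; names that differ only in an ending like _2 or _b are one class to them, and where a whole thing is asked for, a point or a joint stands for the part that bears it (a point fixed in the world has none). Each returns a list of dicts, best first, with "p" (0 to 1); they miss things now and then, are a little off and sometimes report something else, mostly with a low value. They report only what shows in the picture. A call takes as long as a camera call. They do not tell look-alikes from the thing itself.
- viewer.masks_of(camera, label): "region" (420x560 bool, what is visible of it) and "pixel" ([column, row] in pixels, amid what is visible of it).
- viewer.mark_of(camera, label): "pixel" ([column, row] in pixels: a listed point, or the origin of a listed thing).
The state is a dict: "time": time; "qpos": joint angles; "qd": joint speeds; "joint_torque": joint torques, N m; "position": TCP position; "tcp_rot": TCP orientation; "contact_force": force on the tool from outside, world axes, zero at the start; "torque": the same for the moment, N m; "finger_gap": finger opening in m.
Only numpy, scipy, OpenCV 4.12 (cv2) and the standard library are available. Lean on these libraries where they do the work, as an engineer would, in place of code of your own. Each camera call takes 0.05 s, during which the arm holds its last target. There are 200 camera calls.

## Working session

There is one attempt and no reset: what is moved stays moved. The work goes in short steps, Python scripts to look and compute and a tool call to move; the robot and the scene stay as the last step left them, time stands still between calls to the robot, and variables do not carry over. Pictures are saved under pics/ and viewed, about 8 in all and at most 12, crops included, and the job is handed in when it is done.

Besides the shell and the picture viewer there is one more tool, called after "Emit:" by a JSON object that holds its "fn" and its "kwargs", one argument or row to a line. carry_out: Moves the arm, as the interface text tells. Its arguments: {"type":"object","properties":{"series":{"type":"array"},"force":{"type":"number"}},"required":["series"]}

```bash
ls; mkdir -p pics
cat > h.py <<'E'
import numpy as np, cv2, json
from rig import sense, viewer, env
from scipy.spatial.transform import Rotation as R
def tool():
    s=sense(); T=np.eye(4); T[:3,:3]=R.from_euler('xyz',s['tcp_rot']).as_matrix(); T[:3,3]=s['position']; return T
def cap(name):
    T=tool(); im,d=viewer.capture(name); c=viewer.get_calibration(name)
    W=T@np.array(c['tool_from_camera']) if name=='wrist' else np.linalg.inv(np.array(c['extrinsics']))
    h,w=d.shape; u,v=np.meshgrid(np.arange(w),np.arange(h))
    K=np.array([[c['fx'],0,c['cx']],[0,c['fy'],c['cy']],[0,0,1]])
    p=cv2.undistortPoints(np.stack([u,v],-1).reshape(-1,1,2).astype(float),K,np.array([c['k1'],0,0,0.])).reshape(h,w,2)
    X=np.stack([p[...,0]*d,-p[...,1]*d,-d],-1)@W[:3,:3].T+W[:3,3]
    X[d==0]=np.nan
    return im,d,X
def save(im,f): cv2.imwrite('pics/'+f,im[...,::-1])
E
python3 - <<'E'
from h import *
s=sense(); print({k:np.round(v,3).tolist() for k,v in s.items()})
for n in ['top','side']:
    im,d,X=cap(n); save(im,n+'0.png'); np.save(n+'X.npy',X)
    for l in ['tube48','tube34','tube21','cradle48','cradle34','cradle21','fixture','brush','spray','tape','tray']:
        for m in viewer.masks_of(n,l):
            if m['p']<.3: continue
            P=X[m['region']]; P=P[~np.isnan(P[:,0])]
            if len(P)<5: continue
            a=np.median(P,0); q=P[:,:2]-P[:,:2].mean(0); w,V=np.linalg.eigh(q.T@q); e=q@V
            print(n,l,round(m['p'],2),np.round(m['pixel']),np.round(a,3),'zmax',round(np.percentile(P[:,2],97),3),'yaw',round(np.degrees(np.arctan2(V[1,1],V[0,1])),1),'ext',np.round(np.ptp(e,axis=0),3), 'rgb',im[m['region']].mean(0).astype(int))
E
```

```text
pics
{'time': 0.0, 'qpos': [-1.158, 0.354, 1.634, -0.0, 1.155, -0.002], 'qd': [0.0, -0.001, -0.001, -0.002, 0.001, -0.0], 'joint_torque': [0.002, -60.525, -34.206, 0.0, 0.009, -0.0], 'position': [0.252, -0.572, 0.253], 'tcp_rot': [3.142, 0.001, -1.156], 'contact_force': [-0.306, -0.103, 0.604], 'torque': [0.053, 0.007, -0.004], 'finger_gap': 0.086}
top tube48 0.87 [358. 196.] [ 0.505 -0.243  0.067] zmax 0.074 yaw 161.0 ext [0.034 0.178] rgb [225 222 214]
top tube48 0.83 [235. 183.] [0.557 0.176 0.048] zmax 0.056 yaw -178.1 ext [0.06  0.198] rgb [85 83 81]
top tube48 0.67 [188. 189.] [0.551 0.342 0.023] zmax 0.029 yaw 168.0 ext [0.02  0.175] rgb [165  38  33]
top tube48 0.46 [140. 163.] [0.662 0.53  0.011] zmax 0.019 yaw 119.9 ext [0.024 0.121] rgb [141  36  33]
top tube34 0.87 [358. 196.] [ 0.505 -0.243  0.067] zmax 0.074 yaw 161.0 ext [0.034 0.178] rgb [225 222 214]
top tube34 0.83 [235. 183.] [0.557 0.176 0.048] zmax 0.056 yaw -178.1 ext [0.06  0.198] rgb [85 83 81]
top tube34 0.67 [188. 189.] [0.551 0.342 0.023] zmax 0.029 yaw 168.0 ext [0.02  0.175] rgb [165  38  33]
top tube34 0
[... 3999 characters left out ...]
22] zmax 0.057 yaw 160.6 ext [0.052 0.18 ] rgb [162 170 171]
side fixture 0.66 [299. 198.] [ 0.535 -0.217  0.013] zmax 0.076 yaw 130.3 ext [0.316 0.782] rgb [151 140  91]
side fixture 0.3 [282. 199.] [ 0.55  -0.168  0.022] zmax 0.059 yaw 160.2 ext [0.059 0.18 ] rgb [158 167 169]
side brush 0.71 [183. 270.] [0.544 0.266 0.028] zmax 0.032 yaw -172.4 ext [0.05  0.205] rgb [219 141  57]
side spray 0.88 [254. 209.] [0.507 0.011 0.101] zmax 0.19 yaw 129.8 ext [0.068 0.354] rgb [200 134  68]
side tray 0.66 [320. 185.] [ 0.494 -0.317  0.022] zmax 0.054 yaw 161.0 ext [0.051 0.165] rgb [154 166 173]
side tray 0.6 [188. 287.] [0.514 0.298 0.004] zmax 0.014 yaw -140.6 ext [0.431 0.41 ] rgb [173 164 155]
```

View pics/top0.png

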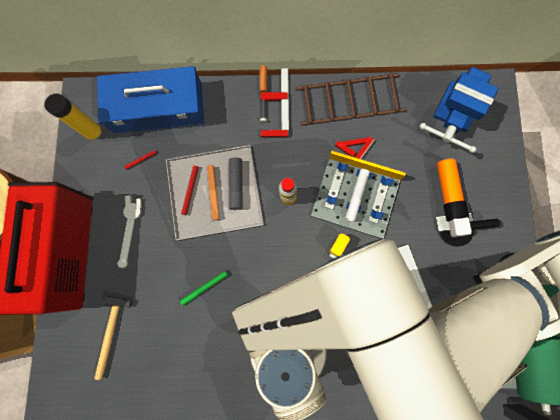

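View pics/side0.png

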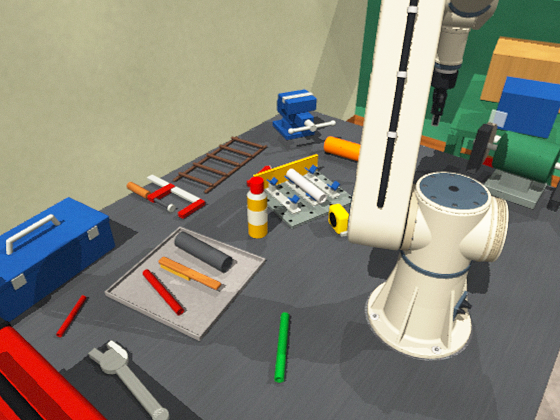

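```bash
cat >> h.py <<'E'
def go(x,y,z,yawd):
    "turn (deg, tool z) and shift (mm) in tool axes after / before the turn"
    s=sense(); T=tool(); d=np.array([x,y,z])-s['position']
    y0=np.degrees(s['tcp_rot'][2]); t=-((yawd-y0+180)%360-180)
    f=lambda a:(1000*np.array([d[0]*np.cos(a)+d[1]*np.sin(a), d[0]*np.sin(a)-d[1]*np.cos(a), -d[2]])).round(1).tolist()
    print('yaw0 %.2f turn %.2f'%(y0,t),'shift after turn',f(np.radians(yawd)),'before',f(np.radians(y0)))
E
python3 - <<'E'
from h import *
print(np.round(viewer.get_calibration('wrist')['tool_from_camera'],3).tolist())
go(.47,-.25,.36,-109)
X=np.load('topX.npy'); im=cv2.imread('pics/top0.png')[...,::-1].astype(int)
m=(im[...,0]>170)&(im[...,1]>130)&(im[...,2]<90)&(X[...,2]>.07)&(X[...,2]<.082)&(X[...,0]>.5)
P=X[m][:,:2]; c=P.mean(0); w,V=np.linalg.eigh((P-c).T@(P-c)); print(len(P),c,np.degrees(np.arctan2(*V[::-1,1])),np.ptp((P-c)@V,axis=0))
E
```

```text
[[1.0, 0.0, -0.0, 0.001], [0.0, -0.953, -0.302, -0.076], [-0.0, 0.302, -0.953, -0.121], [0.0, 0.0, 0.0, 1.0]]
yaw0 -66.23 turn 42.77 shift after turn [-375.5, -101.4, -106.7] before [-206.8, -329.4, -106.7]
229 [ 0.61438999 -0.30299121] 75.04558784091527 [0.08022368 0.43160841]
```

Emit:
{"fn": "carry_out", "kwargs": {
  "series": [
    [1,0,0,-17,8.55],
    [1,0,0,-17,8.55],
    [1,0,0,-17,8.55],
    [1,0,0,-17,8.55],
    [1,0,0,-19,8.55],
    [1,-40,-18,0,0],
    [1,-40,-18,0,0],
    [1,-40,-18,0,0],
    [1,-40,-18,0,0],
    [1,-40,-18,0,0]
  ],
  "force": 60
}}

```text
time: 2.2
position: [0.403, -0.4108, 0.3405]
tcp_rot: [-3.141, -0.0, -1.902]
contact_force: [1.3, -0.3, 0.3]
finger_gap: 0.0854
```

Emit:
{"fn": "carry_out", "kwargs": {
  "series": [
    [1,-40,-18,0,0],
    [1,-40,-18,0,0],
    [1,-40,-18,0,0],
    [1,-40,-18,0,0],
    [1,-19,-12,0,0],
    [1,0,0,0,0],
    [1,0,0,0,0],
    [1,0,0,0,0],
    [1,0,0,0,0],
    [1,0,0,0,0]
  ]
}}

```text
time: 3.2
position: [0.5391, -0.271, 0.3404]
tcp_rot: [-3.142, -0.0, -1.903]
contact_force: [-0.9, -0.3, -0.4]
finger_gap: 0.0855
```

```bash
cat > look.py <<'E'
from h import *
import sys
im,d,X=cap('wrist'); n=sys.argv[1]; save(im,n+'.png'); np.save(n+'X.npy',X); np.save(n+'I.npy',im)
s=sense(); print(np.round(s['position'],4),np.round(np.degrees(s['tcp_rot']),2),s['time'])
E
python3 look.py w1
python3 - <<'E'
from h import *
X=np.load('w1X.npy'); im=np.load('w1I.npy').astype(int)
z=X[...,2]; print(np.nanpercentile(z,[5,25,50,75,95]))
# height map in fixture-ish frame
E
```

```text
[ 0.5392 -0.2709  0.3404] [-180.     -0.   -109.05] 3.25
[-0.00057331  0.00049283  0.00170271  0.04981746  0.39036007]
```

View pics/w1.png

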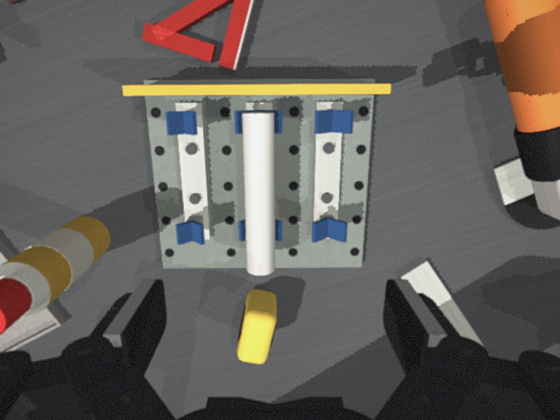

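The wrist view shows the bright tube in the middle (48) cradle at (260,190). The narrow Vs at the left (185,120)/(190,232) are cradle21, and the wider ones at the right (333,120)/(330,230) are cradle34. The yellow stop is at row 90 and the tape at (258,325).

```bash
cat > fix.py <<'E'
from h import *
X=np.load('w1X.npy'); im=np.load('w1I.npy').astype(np.uint8); hsv=cv2.cvtColor(im,cv2.COLOR_RGB2HSV)
H,S,V=[hsv[...,i].astype(int) for i in range(3)]; z=X[...,2]
def line(P):
    c=P.mean(0); w,Q=np.linalg.eigh((P-c).T@(P-c)); v=Q[:,1]; return c,v
st=(H>18)&(H<35)&(S>120)&(z>.072)&(z<.08)&(np.arange(420)[:,None]<110)
P=X[st][:,:2]; c,v=line(P); a=np.degrees(np.arctan2(v[1],v[0])); a=(a+180)%180; yaw=a-90
print('stop',len(P),c,'yaw fix',yaw,'z',z[st].mean())
tb=(V>170)&(S<40)&(z>.055)&(z<.08)
n,lab,stt,_=cv2.connectedComponentsWithStats(tb.astype(np.uint8)); k=1+stt[1:,4].argmax(); tb=lab==k
P3=X[tb]; ct,vt=line(P3[:,:2]); print('tube34 yaw',np.degrees(np.arctan2(vt[1],vt[0]))%180-180,ct,'ztop',np.percentile(P3[:,2],95),'len',np.ptp((P3[:,:2]-ct)@vt))
e=np.array([np.cos(np.radians(yaw)),np.sin(np.radians(yaw))]); n=np.array([-e[1],e[0]])
face=((P-c)@e); print('stop width',np.percentile(face,[2,50,98]))
bl=(H>100)&(H<125)&(S>100)&(z>.02)&(z<.08)
k,lab,stt,cc=cv2.connectedComponentsWithStats(bl.astype(np.uint8))
for i in range(1,k):
    if stt[i,4]<60: continue
    Q=X[lab==i]; print(np.round(cc[i]),stt[i,4],'x',np.round(np.percentile((Q[:,:2]-c)@e,[2,50,98]),4),'y',np.round(np.percentile((Q[:,:2]-c)@n,[2,50,98]),4),'z',np.round(np.percentile(Q[:,2],[2,98]),4))
t=(P3[:,:2]-c); print('tube x',np.percentile(t@e,[0.5,99.5]),'y',np.percentile(t@n,[1,50,99]))
print('e',e,'n',n)
E
python3 fix.py
```

```text
stop 2802 [ 0.62069293 -0.28071805] yaw fix -18.714563995872595 z 0.0764953518729634
tube34 yaw -19.033219324667556 [ 0.5194627  -0.24687814] ztop 0.07159810591405975 len 0.18069664735685217
stop width [-4.72442243e-03 -2.14309742e-05  4.61667335e-03]
[181. 122.] 638 x [-0.0435 -0.0325 -0.022 ] y [0.0641 0.0809 0.0934] z [0.0492 0.0623]
[238. 121.] 150 x [-0.0436 -0.0321 -0.0217] y [0.0097 0.0201 0.0237] z [0.0415 0.053 ]
[277. 121.] 167 x [-0.0438 -0.0321 -0.022 ] y [-0.0258 -0.0225 -0.01  ] z [0.0394 0.0533]
[333. 121.] 827 x [-0.0436 -0.0323 -0.0215] y [-0.0996 -0.083  -0.0617] z [0.0411 0.0579]
[329. 230.] 662 x [-0.1677 -0.1557 -0.1452] y [-0.0993 -0.0827 -0.0615] z [0.0403 0.058 ]
[190. 232.] 524 x [-0.1677 -0.1557 -0.145 ] y [0.0643 0.0806 0.0933] z [0.049  0.0625]
[241. 231.] 110 x [-0.1678 -0.1564 -0.1454] y [0.0175 0.0205 0.0236] z [0.0483 0.0534]
[278. 230.] 116 x [-0.168  -0.1563 -0.145 ] y [-0.0257 -0.0222 -0.0198] z [0.0481 0.0537]
tube x [-0.20235278 -0.02404111] y [-0.01487484 -0.00057075  0.01463686]
e [ 0.94712875 -0.32085375] n [0.32085375 0.94712875]
```

```bash
cat >> h.py <<'E'
C=np.array([.62069,-.28072]); YF=-18.71; E_=np.array([.94713,-.32085]); N_=np.array([.32085,.94713])
O=C-.095*E_-.001*N_   # fixture origin
def F(x,y): return O+x*E_+y*N_
def fx(p): d=np.asarray(p)[...,:2]-O; return np.stack([d@E_,d@N_],-1)
E
python3 - <<'E'
from h import *
p=F(-.0182,.0004); print(p); go(*p,.057,-108.71)
print(env.finger_overhang)
E
```

```text
[ 0.51328237 -0.24496806]
yaw0 -109.05 turn -0.34 shift after turn [-16.2, 32.8, 283.4] before [-16.0, 32.9, 283.4]
0.022
```

Emit:
{"fn": "carry_out", "kwargs": {
  "series": [
    [1,-8,16.4,33,-0.34],
    [1,-8.2,16.4,40,0],
    [1,0,0,40,0],
    [1,0,0,40,0],
    [1,0,0,40,0],
    [1,0,0,35,0],
    [1,0,0,25,0],
    [1,0,0,20,0],
    [1,0,0,10.4,0],
    [1,0,0,0,0]
  ]
}}

```text
time: 4.25
position: [0.5131, -0.2442, 0.0558]
tcp_rot: [3.139, 0.0, -1.897]
contact_force: [0.4, 0.5, -0.1]
finger_gap: 0.0854
```

Emit:
{"fn": "carry_out", "kwargs": {
  "series": [
    [0,0,0,0,0],
    [0,0,0,0,0],
    [0,0,0,0,0],
    [0,0,0,0,0],
    [0,0,0,0,0],
    [0,0,0,0,0],
    [0,0,0,0,0],
    [0,0,0,0,0],
    [0,0,0,0,0],
    [0,0,0,0,0]
  ],
  "force": 60
}}

```text
time: 5.25
position: [0.5144, -0.2445, 0.058]
tcp_rot: [-3.14, -0.0, -1.896]
contact_force: [-1.2, 1.0, 6.0]
finger_gap: 0.0324
```

Emit:
{"fn": "carry_out", "kwargs": {
  "series": [
    [0,0,0,-10,0],
    [0,0,0,-15,0],
    [0,0,0,-20,0],
    [0,20,0,0,0],
    [0,20,-3.7,0,0],
    [0,20,-3.7,0,0],
    [0,20,-3.7,0,0],
    [0,0,-3.7,0,0],
    [0,0,0,0,0],
    [0,0,0,0,0]
  ]
}}

```text
time: 6.25
position: [0.5023, -0.3242, 0.1022]
tcp_rot: [3.141, 0.0, -1.896]
contact_force: [-0.1, 0.1, -3.7]
finger_gap: 0.0323
```

```bash
python3 look.py w2
python3 - <<'E'
from h import *
X=np.load('w2X.npy'); im=np.load('w2I.npy'); f=fx(X); z=X[...,2]
hsv=cv2.cvtColor(im,cv2.COLOR_RGB2HSV).astype(int)
m=(hsv[...,1]<40)&(hsv[...,2]>150)&(z>.09)&(z<.125); P=f[m]; print(m.sum(),np.percentile(P,[1,50,99],axis=0),np.percentile(z[m],[5,95]))
s=(hsv[...,0]>18)&(hsv[...,0]<35)&(hsv[...,1]>120)&(z>.072)&(z<.08); print(s.sum(),np.percentile(f[s],[1,50,99],axis=0))
b=(hsv[...,0]>100)&(hsv[...,0]<125)&(hsv[...,1]>100)&(z>.03)&(z<.07)
k,lab,st,cc=cv2.connectedComponentsWithStats(b.astype(np.uint8))
for i in range(1,k):
  if st[i,4]>80: print(cc[i].round(),np.percentile(f[lab==i],[1,99],axis=0).round(4).tolist(),np.percentile(z[lab==i],[2,98]))
print('tcp',fx(sense()['position']))
E
```

```text
[ 0.5023 -0.324   0.1021] [ 1.7998e+02  2.0000e-02 -1.0862e+02] 6.3
25166 [[-0.03181429 -0.09401903]
 [ 0.05201445 -0.07883857]
 [ 0.08529737 -0.0635592 ]] [0.10665898 0.11545568]
12981 [[ 0.09002852 -0.12916089]
 [ 0.09487214 -0.05557811]
 [ 0.09984304  0.01745163]]
[ 99. 118.] [[0.0507, -0.0251], [0.0737, 0.0237]] [0.03109473 0.0524327 ]
[123. 326.] [[-0.0564, -0.0182], [-0.0493, 0.0239]] [0.0305941  0.05225746]
[  2. 371.] [[-0.0738, 0.0636], [-0.0568, 0.0667]] [0.05806471 0.06088465]
tcp [-0.00326981 -0.07801589]
```

View pics/w2.png

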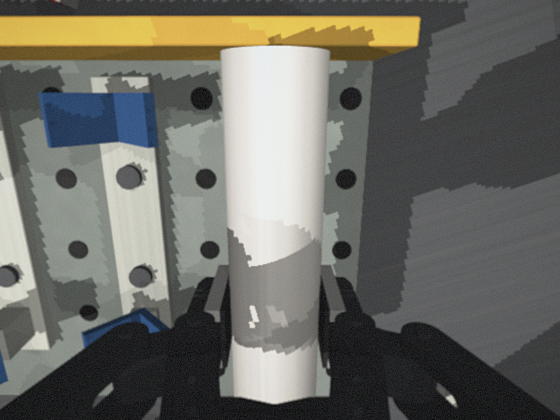

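Emit:
{"fn": "carry_out", "kwargs": {
  "series": [
    [0,1.7,0,6,0],
    [0,0,0,8,0],
    [0,0,0,8,0],
    [0,0,0,6,0],
    [0,0,0,4,0],
    [0,0,0,0,0],
    [0,0,0,0,0],
    [0,0,0,0,0],
    [0,0,0,0,0],
    [0,0,0,0,0]
  ],
  "force": 25
}}

```text
time: 7.3
position: [0.5018, -0.3261, 0.0699]
tcp_rot: [3.141, 0.0, -1.896]
contact_force: [0.1, 4.1, -1.7]
finger_gap: 0.0322
```

Emit:
{"fn": "carry_out", "kwargs": {
  "series": [
    [0,0,-1,0,0],
    [0,0,-1,0,0],
    [0,0,-1,0,0],
    [0,0,-1,0,0],
    [0,0,-0.5,0,0],
    [0,0,-0.5,0,0],
    [0,0,0,0,0],
    [0,0,0,0,0],
    [0,0,0,0,0],
    [0,0,0,0,0]
  ]
}}

```text
time: 8.3
position: [0.5056, -0.3276, 0.0699]
tcp_rot: [3.14, 0.0, -1.896]
contact_force: [-3.1, 5.3, 1.4]
finger_gap: 0.0321
```

Emit:
{"fn": "carry_out", "kwargs": {
  "series": [
    [0,0,-0.7,0,0],
    [0,0,-0.7,0,0],
    [0,0,-0.6,0,0],
    [0,0,0,0,0],
    [0,0,0,0,0],
    [0,0,0,0.7,0],
    [0,0,0,0.7,0],
    [0,0,0,0,0],
    [0,0,0,0,0],
    [0,0,0,0,0]
  ]
}}

```text
time: 9.3
position: [0.5057, -0.3274, 0.0695]
tcp_rot: [3.136, 0.001, -1.897]
contact_force: [-13.1, 11.1, 20.7]
finger_gap: 0.0326
```

```bash
cat > chk.py <<'E'
import sys
from h import *
X=np.load(sys.argv[1]+'X.npy'); im=np.load(sys.argv[1]+'I.npy'); f=fx(X); z=X[...,2]
hsv=cv2.cvtColor(im,cv2.COLOR_RGB2HSV).astype(int)
s=(hsv[...,0]>18)&(hsv[...,0]<35)&(hsv[...,1]>120)&(z>.070)&(z<.082)&(np.abs(f[...,0]-.095)<.01); print('stop',s.sum(),np.percentile(f[s],[1,50,99],axis=0).round(4).tolist())
for n,yc,r in [('48',0,.024),('34',-.08,.0169),('21',.08,.0107)]:
    m=(np.abs(f[...,1]-yc)<r+.004)&(z>.064+.5*r)&(z<.11)&(f[...,0]<.0895)&(f[...,0]>-.12)
    k,lab,st,_=cv2.connectedComponentsWithStats(m.astype(np.uint8))
    if k<2: continue
    m=lab==1+st[1:,4].argmax()
    if m.sum()<100: continue
    P=f[m]; zz=z[m]; bins=np.digitize(P[:,0],np.arange(-.1,.1,.02)); top=[]
    for b in np.unique(bins):
        q=bins==b
        if q.sum()>60: top.append((P[q,0].mean(),np.percentile(P[q,1],[2,98]).mean(),np.percentile(zz[q],97)-r))
    top=np.array(top); print(n,m.sum(),'x',np.percentile(P[:,0],[.3,99.7]).round(4)); print(top.round(4).tolist())
print('tcp',fx(sense()['position']),sense()['position'][2])
E
python3 look.py w3; python3 chk.py w3
```

```text
[ 0.5058 -0.3274  0.0695] [ 1.7967e+02  7.0000e-02 -1.0866e+02] 9.35
stop 18284 [[0.09, -0.1291], [0.0949, -0.0663], [0.1, -0.0063]]
34 32362 x [-0.0297  0.0893]
[[-0.0249, -0.0812, 0.0659], [-0.0098, -0.0812, 0.0661], [0.0102, -0.0812, 0.0662], [0.0303, -0.0813, 0.0662], [0.0503, -0.0814, 0.0663], [0.0703, -0.0814, 0.0664], [0.0848, -0.0814, 0.0664]]
tcp [ 0.0011127  -0.08004616] 0.06952750541056088
```

Emit:
{"fn": "carry_out", "kwargs": {
  "series": [
    [0.5,0,0,0,0],
    [0.7,0,0,0,0],
    [0.7,0,0,0,0],
    [0.7,0,0,0,0],
    [0.7,0,0,0,0],
    [0.7,0,0,-10,0],
    [0.7,0,0,-20,0],
    [0.7,0,0,-30,0],
    [0.7,0,0,-30,0],
    [0.7,0,0,-30,0]
  ]
}}

```text
time: 10.35
position: [0.5084, -0.3287, 0.1903]
tcp_rot: [-3.141, -0.0, -1.896]
contact_force: [0.6, 0.5, 0.4]
finger_gap: 0.06
```

Emit:
{"fn": "carry_out", "kwargs": {
  "series": [
    [1,0,0,-50,0],
    [1,0,0,-50,0],
    [1,0,0,-50,0],
    [1,0,0,0,0],
    [1,0,0,0,0],
    [1,0,0,0,0],
    [1,0,0,0,0],
    [1,0,0,0,0],
    [1,0,0,0,0],
    [1,0,0,0,0]
  ]
}}

```text
time: 11.35
position: [0.5083, -0.3286, 0.3379]
tcp_rot: [3.141, 0.0, -1.896]
contact_force: [-0.1, -0.1, -0.0]
finger_gap: 0.0854
```

```bash
python3 look.py w4; python3 chk.py w4
python3 - <<'E'
from h import *
go(.62,.15,.36,-90)
X=np.load('sideX.npy')
E
```

```text
[ 0.5084 -0.3287  0.3381] [ 1.7996e+02  1.0000e-02 -1.0864e+02] 11.4
stop 2966 [[0.0904, -0.1284], [0.095, 0.0003], [0.0996, 0.128]]
34 4871 x [-0.0895  0.0887]
[[-0.0851, -0.0803, 0.0652], [-0.07, -0.0803, 0.0651], [-0.0499, -0.0803, 0.0654], [-0.0298, -0.0803, 0.0654], [-0.01, -0.0803, 0.065], [0.0101, -0.0802, 0.0651], [0.0302, -0.0803, 0.0652], [0.0502, -0.0803, 0.0651], [0.0701, -0.0803, 0.0651], [0.0847, -0.0808, 0.0651]]
tcp [ 0.00401154 -0.08042955] 0.33808724361718095
yaw0 -108.64 turn -18.64 shift after turn [-478.7, -111.6, -21.9] before [-489.2, 47.2, -21.9]
```

Emit:
{"fn": "carry_out", "kwargs": {
  "series": [
    [1,0,0,-7,-6.2],
    [1,0,0,-7,-6.2],
    [1,0,0,-8,-6.24],
    [1,-47,-8.5,0,0],
    [1,-47,-8.5,0,0],
    [1,-47,-8.5,0,0],
    [1,-47,-8.5,0,0],
    [1,-47,-8.5,0,0],
    [1,-47,-8.5,0,0],
    [1,-47,-8.5,0,0]
  ]
}}

```text
time: 12.4
position: [0.568, 0.0022, 0.3607]
tcp_rot: [-3.141, -0.0, -1.571]
contact_force: [1.2, 0.3, 0.1]
finger_gap: 0.0854
```

Emit:
{"fn": "carry_out", "kwargs": {
  "series": [
    [1,-47,-8.5,0,0],
    [1,-47,-8.5,0,0],
    [1,-47,-8.5,0,0],
    [1,-47,-8.5,0,0],
    [1,-47,-8.5,0,0],
    [1,0,0,0,0],
    [1,0,0,0,0],
    [1,0,0,0,0],
    [1,0,0,0,0],
    [1,0,0,0,0]
  ]
}}

```text
time: 13.4
position: [0.6106, 0.2341, 0.3608]
tcp_rot: [-3.141, 0.0, -1.572]
contact_force: [0.2, 0.7, -0.8]
finger_gap: 0.0853
```

```bash
python3 look.py w5
python3 - <<'E'
from h import *
X=np.load('w5X.npy'); im=np.load('w5I.npy'); z=X[...,2]
hsv=cv2.cvtColor(im,cv2.COLOR_RGB2HSV).astype(int); H,S,V=hsv[...,0],hsv[...,1],hsv[...,2]
def rep(n,m,r):
    k,lab,st,cc=cv2.connectedComponentsWithStats(cv2.morphologyEx(m.astype(np.uint8),cv2.MORPH_OPEN,np.ones((3,3)))); i=1+st[1:,4].argmax(); m=lab==i
    q=X[m][:,:2].astype(np.float32); (c,wh,a)=cv2.minAreaRect(q*1000)
    v=cv2.boxPoints((c,wh,a)); e1=v[1]-v[0]; e2=v[2]-v[1]; e=e1 if np.linalg.norm(e1)>np.linalg.norm(e2) else e2
    print(n,m.sum(),cc[i].round(),'c',np.round(c,1),'wh',np.round(wh,1),'yaw',np.degrees(np.arctan2(e[1],e[0])),'ztop',np.percentile(z[m],97).round(4))
inb=(X[...,0]>.35)&(X[...,0]<.75)&(X[...,1]>.08)&(X[...,1]<.45)
rep('48',inb&(S<60)&(z>.032)&(z<.07)&(X[...,1]<.225),0)
rep('21',inb&((H<6)|(H>174))&(S>120)&(z>.015)&(z<.05),0)
rep('brush',inb&(H>7)&(H<25)&(S>100)&(z>.015)&(z<.05),0)
rep('floor',inb&(S<60)&(abs(z-.004)<.004),0)
E
```

```text
[0.6106 0.2343 0.3608] [-179.98    0.    -90.08] 13.45
48 5579 [318. 193.] c [564.9 178.7] wh [180.8  47.4] yaw 1.4794842 ztop 0.0537
21 2070 [189. 202.] c [547.8 343.2] wh [ 20.2 179.4] yaw -11.881439 ztop 0.0268
brush 2685 [253. 210.] c [537.6 259.4] wh [197.5  23.3] yaw 7.18693 ztop 0.0321
floor 37916 [249. 195.] c [540.3 259.2] wh [293.6 303.7] yaw -80.46584 ztop 0.0064
```

View pics/w5.png

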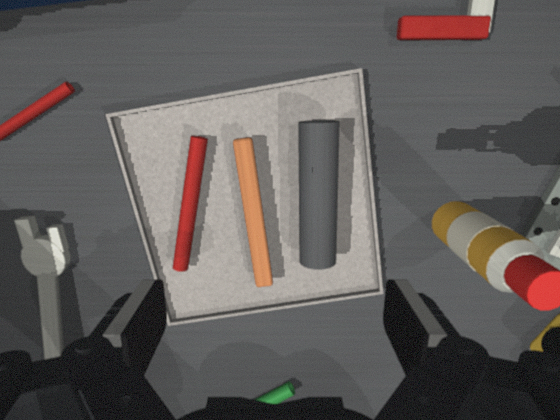

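The tray view shows tube48 at (318,193), the brush at (253,210), the red tube21 at (189,202), and a smaller red rod outside the tray (left alone). The heights and lengths match what was given.

```bash
python3 -c "
from h import *
go(.5649,.1787,.031,-88.5)"
```

```text
yaw0 -90.08 turn -1.58 shift after turn [54.3, 47.1, 329.8] before [55.6, 45.6, 329.8]
```

Emit:
{"fn": "carry_out", "kwargs": {
  "series": [
    [1,0,0,20,-1.58],
    [1,27,23.5,40,0],
    [1,27.3,23.6,40,0],
    [1,0,0,48,0],
    [1,0,0,48,0],
    [1,0,0,45,0],
    [1,0,0,40,0],
    [1,0,0,28,0],
    [1,0,0,14,0],
    [1,0,0,6.8,0]
  ]
}}

```text
time: 14.45
position: [0.5678, 0.1832, 0.0354]
tcp_rot: [3.14, -0.0, -1.544]
contact_force: [0.7, -0.2, -0.2]
finger_gap: 0.0854
```

Emit:
{"fn": "carry_out", "kwargs": {
  "series": [
    [0.3,0,0,0,0],
    [0,0,0,0,0],
    [0,0,0,0,0],
    [0,0,0,0,0],
    [0,0,0,0,0],
    [0,0,0,0,0],
    [0,0,0,0,0],
    [0,0,0,-15,0],
    [0,0,0,-25,0],
    [0,0,0,0,0]
  ],
  "force": 80
}}

```text
time: 15.45
position: [0.57, 0.1844, 0.0798]
tcp_rot: [-3.137, 0.002, -1.543]
contact_force: [1.1, 0.7, -5.9]
finger_gap: 0.0456
```

```bash
python3 -c "
from h import *
p=F(-.012,-.0007); print(p); go(*p,.28,-108.71)"
```

```text
[ 0.51880164 -0.24799917]
yaw0 -88.42 turn 20.29 shift after turn [425.9, -90.2, -200.2] before [430.8, 63.1, -200.2]
```

Emit:
{"fn": "carry_out", "kwargs": {
  "series": [
    [0,0,0,-30,0],
    [0,0,0,-45,0],
    [0,0,0,-45,6.8],
    [0,0,0,-45,6.8],
    [0,0,0,-35,6.7],
    [0,30,-6,0,0],
    [0,40,-9,0,0],
    [0,40,-9,0,0],
    [0,40,-9,0,0],
    [0,40,-9,0,0]
  ]
}}

```text
time: 16.45
position: [0.5458, -0.0111, 0.2757]
tcp_rot: [3.141, -0.0, -1.897]
contact_force: [0.8, -0.0, -7.4]
finger_gap: 0.0457
```

Emit:
{"fn": "carry_out", "kwargs": {
  "series": [
    [0,40,-9,0,0],
    [0,40,-9,0,0],
    [0,40,-9,0,0],
    [0,40,-9,0,0],
    [0,40,-9,0,0],
    [0,36,-3,0,0],
    [0,0,0,40,0],
    [0,0,0,45,0],
    [0,0,0,45,0],
    [0,0,0,0,0]
  ]
}}

```text
time: 17.45
position: [0.5119, -0.2466, 0.1399]
tcp_rot: [3.13, 0.002, -1.898]
contact_force: [-1.6, 1.7, -7.3]
finger_gap: 0.0459
```

```bash
cat > hand.py <<'E'
import sys
from h import *
# tube held, height above: report end, lateral, axis z in fixture frame
n,r,yc=sys.argv[1],float(sys.argv[2]),float(sys.argv[3])
X=np.load(n+'X.npy'); im=np.load(n+'I.npy'); f=fx(X); z=X[...,2]
zt=sense()['position'][2]
m=(np.abs(f[...,1]-yc)<r+.012)&(z>zt-.02-r)&(z<zt+.03)&(f[...,0]>-.02)&(f[...,0]<.12)
k,lab,st,_=cv2.connectedComponentsWithStats(m.astype(np.uint8)); m=lab==1+st[1:,4].argmax()
P=f[m]; zz=z[m]; print('x',np.percentile(P[:,0],[.3,99.7]).round(4))
for a in np.arange(-.02,.1,.015):
    q=(P[:,0]>a)&(P[:,0]<a+.015)
    if q.sum()>100: print(round(a,3),np.percentile(P[q,1],[2,98]).round(4),np.percentile(zz[q],97).round(4)-r)
b=z[(np.abs(f[...,0]-.095)<.004)&(z>.07)&(z<.082)]; print('stop z',np.median(b))
print('tcp',fx(sense()['position']),zt)
E
python3 look.py w6; python3 hand.py w6 .02415 -.0007
```

```text
[ 0.5139 -0.2474  0.1431] [ 1.7957e+02  6.0000e-02 -1.0873e+02] 17.5
x [-0.0197  0.0674]
-0.02 [-0.0356  0.0329] 0.14755
-0.005 [-0.0248  0.0193] 0.13055
0.01 [-0.0243  0.0186] 0.13015
0.025 [-0.0244  0.0186] 0.12994999999999998
0.04 [-0.0243  0.0186] 0.12985
0.055 [-0.0244  0.0186] 0.12965
stop z 0.07648892531201376
tcp [-0.01681067 -0.00174951] 0.14314800533565727
```

Emit:
{"fn": "carry_out", "kwargs": {
  "series": [
    [0,-2.2,-8,10,0],
    [0,0,-9,15,0],
    [0,0,0,15,0],
    [0,0,0,12,0],
    [0,0,0,5,0],
    [0,0,0,3,0],
    [0,0,0,0,0],
    [0,0,0,0,0],
    [0,0,0,0,0],
    [0,0,0,0,0]
  ]
}}

```text
time: 18.5
position: [0.5342, -0.2518, 0.0909]
tcp_rot: [-3.139, 0.001, -1.899]
contact_force: [-12.9, 8.7, 41.3]
finger_gap: 0.0459
```

```bash
python3 look.py w7; python3 hand.py w7 .02415 -.0007; python3 -c "
from h import *
print(np.round(sense()['contact_force'],1))"
```

```text
[ 0.5342 -0.2518  0.0909] [-1.7985e+02  6.0000e-02 -1.0882e+02] 18.55
x [-0.0192  0.0997]
-0.02 [-0.0235  0.0223] 0.07975
-0.005 [-0.0248  0.0237] 0.08574999999999999
0.01 [-0.0356  0.0342] 0.09545
0.025 [-0.0218  0.0205] 0.08925
0.04 [-0.0218  0.0204] 0.09265
0.055 [-0.0219  0.0202] 0.09595
0.07 [-0.0226  0.0208] 0.09665
0.085 [-0.0354  0.034 ] 0.09394999999999999
stop z 0.07656813051668462
tcp [0.00382606 0.00069328] 0.09091922462689127
[-14.1  10.2  40.7]
```

Emit:
{"fn": "carry_out", "kwargs": {
  "series": [
    [0,0,0,-10,0],
    [0,0,0,-15,0],
    [0,0,0,-10,0],
    [0,0,5,0,0],
    [0,0,7,0,0],
    [0,0,0,0,0],
    [0,0,0,0,0],
    [0,0,0,0,0],
    [0,0,0,0,0],
    [0,0,0,0,0]
  ]
}}

```text
time: 19.55
position: [0.5221, -0.2482, 0.1211]
tcp_rot: [3.141, 0.0, -1.898]
contact_force: [-0.2, -0.2, -7.4]
finger_gap: 0.046
```

```bash
python3 look.py w8; python3 hand.py w8 .02415 -.0007; python3 -c "
from h import *
print(np.round(sense()['contact_force'],1))"
```

```text
[ 0.5221 -0.2482  0.1212] [ 179.99    0.   -108.72] 19.6
x [-0.0194  0.0814]
-0.02 [-0.025   0.0228] 0.11574999999999999
-0.005 [-0.0356  0.034 ] 0.12564999999999998
0.01 [-0.0223  0.0202] 0.11734999999999998
0.025 [-0.0223  0.0201] 0.12004999999999999
0.04 [-0.0222  0.0201] 0.12284999999999999
0.055 [-0.0222  0.02  ] 0.12555
0.07 [-0.0228  0.0205] 0.12635
stop z 0.07648457749553135
tcp [-0.00882113  0.0001141 ] 0.12116074915857108
[ 0.9 -1.  -6.3]
```

View pics/w8.png

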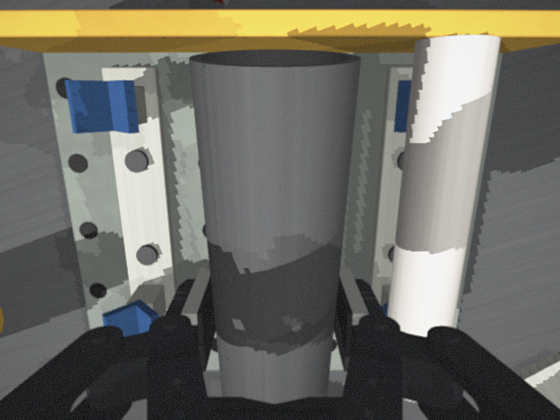

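Emit:
{"fn": "carry_out", "kwargs": {
  "series": [
    [0,0,4,0,0],
    [0,0,8,0,0],
    [0,0,0,8,0],
    [0,0,0,10,0],
    [0,0,0,10,0],
    [0,0,0,6,0],
    [0,0,0,3,0],
    [0,0,0,2,0],
    [0,0,0,2,0],
    [0,0,0,0,0]
  ],
  "force": 30
}}

```text
time: 20.6
position: [0.5115, -0.244, 0.0808]
tcp_rot: [-3.14, 0.001, -1.899]
contact_force: [2.1, 5.4, -0.9]
finger_gap: 0.046
```

Emit:
{"fn": "carry_out", "kwargs": {
  "series": [
    [0,0,0,1,0],
    [0,0,0,1,0],
    [0,0,0,1,0],
    [0,0,0,1,0],
    [0,0,0,0,0],
    [0,0,0,0,0],
    [0,0,0,0,0],
    [0,0,0,0,0],
    [0,0,0,0,0],
    [0,0,0,0,0]
  ]
}}

```text
time: 21.6
position: [0.5126, -0.2446, 0.0777]
tcp_rot: [-3.138, 0.0, -1.898]
contact_force: [4.1, 3.9, 4.2]
finger_gap: 0.0456
```

```bash
python3 look.py w9; python3 hand.py w9 .02415 -.0007; python3 -c "
from h import *
print(np.round(sense()['contact_force'],1))"
```

```text
[ 0.5126 -0.2447  0.0777] [-1.7977e+02  2.0000e-02 -1.0876e+02] 21.65
x [-0.0197  0.0736]
-0.02 [-0.0354  0.0341] 0.08195
-0.005 [-0.0224  0.0206] 0.07005
0.01 [-0.0225  0.0203] 0.07125
0.025 [-0.0226  0.0202] 0.07235
0.04 [-0.0228  0.0199] 0.07345
0.055 [-0.0231  0.0199] 0.07435
0.07 [-0.0247  0.0247] 0.028149999999999998
stop z nan
tcp [-0.01894424  0.00047904] 0.07767256305601997
[3.2 4.2 3.5]
  return _methods._mean(a, axis=axis, dtype=dtype,
  ret = ret.dtype.type(ret / rcount)
```

Emit:
{"fn": "carry_out", "kwargs": {
  "series": [
    [0,0,0,1,0],
    [0,0,0,1,0],
    [0,0,0,1,0],
    [0,0,0,0.5,0],
    [0,0,0,0.5,0],
    [0,0,0,0,0],
    [0,0,0,0,0],
    [0,0,0,0,0],
    [0,0,0,0,0],
    [0,0,0,0,0]
  ]
}}

```text
time: 22.65
position: [0.514, -0.245, 0.0745]
tcp_rot: [-3.135, 0.0, -1.898]
contact_force: [6.6, 5.7, 8.4]
finger_gap: 0.0459
```

```bash
python3 look.py w10; python3 hand.py w10 .02415 -.0007 2>/dev/null; python3 -c "
from h import *
print(np.round(sense()['contact_force'],1))"
```

```text
[ 0.514  -0.245   0.0745] [-1.7961e+02  2.0000e-02 -1.0873e+02] 22.7
x [-0.0196  0.0736]
-0.02 [-0.0354  0.0341] 0.07875
-0.005 [-0.0304  0.0292] 0.07694999999999999
0.01 [-0.0224  0.0207] 0.06584999999999999
0.025 [-0.0225  0.0205] 0.06615
0.04 [-0.0227  0.0203] 0.06634999999999999
0.055 [-0.0228  0.0202] 0.06655
0.07 [-0.0251  0.0249] 0.02845
stop z nan
tcp [-0.01752688  0.00061283] 0.07446404858937934
[6.9 5.6 7.4]
```

Emit:
{"fn": "carry_out", "kwargs": {
  "series": [
    [0,0,-2,0,0],
    [0,0,-2,0,0],
    [0,0,-2,0,0],
    [0,0,-2,0,0],
    [0,0,-2,0,0],
    [0,0,-2,0,0],
    [0,0,-2,0,0],
    [0,0,-2,0,0],
    [0,0,0,0,0],
    [0,0,0,0,0]
  ]
}}

```text
time: 23.7
position: [0.5178, -0.2457, 0.0736]
tcp_rot: [3.124, 0.001, -1.894]
contact_force: [-33.9, 19.1, 47.7]
finger_gap: 0.046
```

```bash
python3 look.py w11; python3 hand.py w11 .02415 -.0007 2>/dev/null; python3 -c "
from h import *
print(np.round(sense()['contact_force'],1))"
```

```text
[ 0.5178 -0.2457  0.0736] [ 1.7897e+02  8.0000e-02 -1.0854e+02] 23.75
x [-0.0196  0.0722]
-0.02 [-0.0351  0.0339] 0.06864999999999999
-0.005 [-0.0332  0.0323] 0.07815
0.01 [-0.0215  0.0216] 0.06484999999999999
0.025 [-0.0215  0.0214] 0.06484999999999999
0.04 [-0.0215  0.0214] 0.06484999999999999
0.055 [-0.0215  0.0214] 0.06484999999999999
0.07 [-0.0213  0.0214] 0.06484999999999999
stop z nan
tcp [-0.01371058  0.0011878 ] 0.07363874509375198
[-34.8  18.7  48.3]
```

Emit:
{"fn": "carry_out", "kwargs": {
  "series": [
    [0,0,3,0,0],
    [0,0,3,0,0],
    [0,0,3,0,0],
    [0,0,2,-0.5,0],
    [0,0,0,-0.5,0],
    [0,0,0,-0.5,0],
    [0,0,0,0,0],
    [0,0,0,0,0],
    [0,0,0,0,0],
    [0,0,0,0,0]
  ]
}}

```text
time: 24.75
position: [0.5168, -0.246, 0.0748]
tcp_rot: [-3.139, 0.0, -1.898]
contact_force: [2.8, 4.5, 1.3]
finger_gap: 0.0458
```

Run:
```python
from h import *
s=sense(); print(np.round(s['contact_force'],1),s['position'],fx(s['position']),s['time'])
im,d,X=cap('side'); save(cv2.resize(im[140:260,220:400],None,fx=4,fy=4,interpolation=cv2.INTER_CUBIC),'s2.png')
```

```text
[2.8 4.5 1.3] [ 0.51676637 -0.24603889  0.07476026] [-0.01455662  0.00050362] 24.75
```

View pics/s2.png

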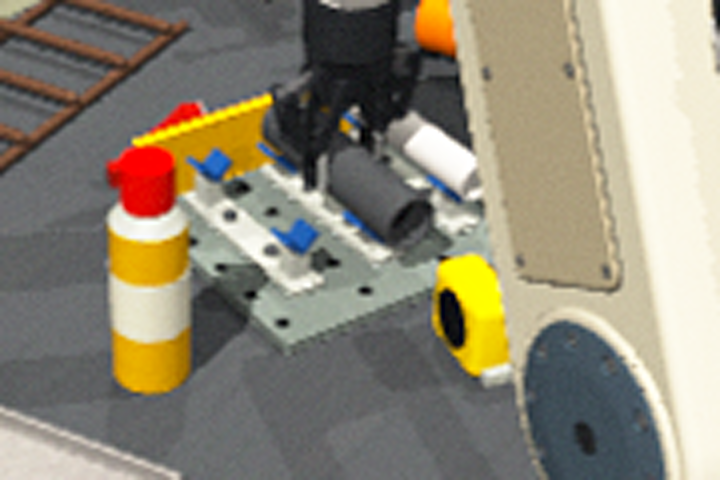

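The tube looks seated and level in the middle cradle, at or near the stop. I'll release it and look from higher up.

Emit:
{"fn": "carry_out", "kwargs": {
  "series": [
    [0.6,0,0,0,0],
    [0.75,0,0,0,0],
    [0.75,0,0,0,0],
    [0.75,0,0,0,0],
    [0.75,0,0,0,0],
    [0.75,0,0,-10,0],
    [0.75,0,0,-30,0],
    [0.75,0,0,-45,0],
    [0.75,0,0,-45,0],
    [0.75,0,0,-40,0]
  ]
}}

```text
time: 25.8
position: [0.5154, -0.246, 0.2468]
tcp_rot: [-3.14, -0.0, -1.898]
contact_force: [1.5, 0.3, 0.5]
finger_gap: 0.0644
```

Emit:
{"fn": "carry_out", "kwargs": {
  "series": [
    [0.75,0,0,-20,0],
    [0.75,0,0,-20,0],
    [1,0,0,0,0],
    [1,0,0,0,0],
    [1,0,0,0,0],
    [1,0,0,0,0],
    [1,0,0,0,0],
    [1,0,0,0,0],
    [1,0,0,0,0],
    [1,0,0,0,0]
  ]
}}

```text
time: 26.8
position: [0.5154, -0.246, 0.2837]
tcp_rot: [3.141, 0.0, -1.898]
contact_force: [-1.1, 0.8, 0.2]
finger_gap: 0.0856
```

```bash
python3 look.py w12; python3 chk.py w12
```

```text
[ 0.5154 -0.246   0.2837] [ 179.99    0.   -108.72] 26.85
stop 4580 [[0.0899, -0.1278], [0.0948, 0.0015], [0.1001, 0.1279]]
48 9519 x [-0.1073  0.0715]
[[-0.1039, 0.0001, 0.0653], [-0.0899, -0.0003, 0.0651], [-0.0699, -0.0003, 0.0652], [-0.0499, -0.0, 0.0653], [-0.0299, -0.0, 0.0653], [-0.0099, -0.0001, 0.0653], [0.0101, -0.0001, 0.0652], [0.0301, -0.0003, 0.0653], [0.05, -0.0002, 0.0653], [0.0658, -0.0001, 0.0652]]
34 6787 x [-0.0894  0.0891]
[[-0.0851, -0.0797, 0.0649], [-0.07, -0.0797, 0.0653], [-0.0499, -0.0796, 0.0652], [-0.0299, -0.0799, 0.0651], [-0.01, -0.0798, 0.0652], [0.01, -0.0797, 0.0653], [0.0301, -0.0799, 0.0653], [0.0501, -0.0799, 0.0652], [0.0699, -0.0799, 0.0654], [0.0847, -0.0798, 0.065]]
tcp [-0.01591201  0.00011374] 0.28373099747821523
```

Emit:
{"fn": "carry_out", "kwargs": {
  "series": [
    [1,0,2,35,0],
    [0.8,0,0,45,0],
    [0.8,0,0,45,0],
    [0.8,0,0,40,0],
    [0.8,0,0,30,0],
    [0.8,0,0,15,0],
    [0.8,0,0,7.7,0],
    [0.8,0,0,0,0],
    [0.8,0,0,0,0],
    [0.8,0,0,0,0]
  ]
}}

```text
time: 27.85
position: [0.5144, -0.2458, 0.0676]
tcp_rot: [-3.139, -0.0, -1.898]
contact_force: [-1.3, -0.3, 0.4]
finger_gap: 0.0682
```

Emit:
{"fn": "carry_out", "kwargs": {
  "series": [
    [0.3,0,0,0,0],
    [0,0,0,0,0],
    [0,0,0,0,0],
    [0,0,0,0,0],
    [0,0,0,0,0],
    [0,0,0,0,0],
    [0,0,0,-1.5,0],
    [0,0,0,-1.5,0],
    [0,0,0,0,0],
    [0,0,0,0,0]
  ],
  "force": 80
}}

```text
time: 28.85
position: [0.5131, -0.2451, 0.069]
tcp_rot: [3.141, 0.0, -1.898]
contact_force: [-0.0, 2.4, -1.8]
finger_gap: 0.0462
```

Emit:
{"fn": "carry_out", "kwargs": {
  "series": [
    [0,0,0,-1.5,0],
    [0,0,0,-1,0],
    [0,0,-3,0,0],
    [0,0,-4,0,0],
    [0,0,-4,0,0],
    [0,0,-3,0,0],
    [0,0,-2,0,0],
    [0,0,-1,0,0],
    [0,0,0,0,0],
    [0,0,0,0,0]
  ]
}}

```text
time: 29.85
position: [0.5294, -0.2507, 0.0715]
tcp_rot: [3.141, 0.0, -1.898]
contact_force: [0.7, -0.3, -7.0]
finger_gap: 0.0462
```

```bash
python3 look.py w13; python3 hand.py w13 .02415 -.0007 2>/dev/null; python3 -c "
from h import *
print(np.round(sense()['contact_force'],1))"
```

```text
[ 0.5294 -0.2507  0.0715] [ 179.98    0.   -108.72] 29.9
x [-0.0193  0.1   ]
-0.02 [-0.0244  0.0221] 0.06845
-0.005 [-0.0351  0.0335] 0.06845
0.01 [-0.0338  0.0323] 0.07615
0.025 [-0.0226  0.0203] 0.06845
0.04 [-0.0225  0.0202] 0.06845
0.055 [-0.0226  0.0203] 0.06845
0.07 [-0.0225  0.0202] 0.06845
0.085 [-0.0354  0.034 ] 0.06755
0.1 [-0.0349  0.0337] 0.05165
stop z 0.076493532580647
tcp [-0.00110111  0.00014484] 0.07153815379690366
[ 0.1 -0.5 -6.7]
```

Emit:
{"fn": "carry_out", "kwargs": {
  "series": [
    [0,0,-0.5,0,0],
    [0,0,-0.5,1,0],
    [0,0,0,1,0],
    [0,0,0,0.5,0],
    [0,0,0,0,0],
    [0,0,0,0,0],
    [0.6,0,0,0,0],
    [0.72,0,0,0,0],
    [0.72,0,0,0,0],
    [0.72,0,0,0,0]
  ]
}}

```text
time: 30.9
position: [0.5308, -0.2513, 0.0695]
tcp_rot: [-3.141, -0.0, -1.898]
contact_force: [0.2, -0.2, 0.4]
finger_gap: 0.0616
```

Emit:
{"fn": "carry_out", "kwargs": {
  "series": [
    [0.72,0,0,-10,0],
    [0.72,0,0,-30,0],
    [0.72,0,0,-45,0],
    [0.72,0,0,-45,0],
    [0.72,0,0,-45,0],
    [1,0,0,-45,0],
    [1,0,0,0,0],
    [1,0,0,0,0],
    [1,0,0,0,0],
    [1,0,0,0,0]
  ]
}}

```text
time: 31.9
position: [0.5297, -0.2507, 0.2875]
tcp_rot: [3.139, 0.0, -1.898]
contact_force: [0.5, 0.1, -0.1]
finger_gap: 0.0857
```

```bash
python3 look.py w14; python3 chk.py w14; python3 -c "
from h import *
go(.5478,.3432,.3,-101.9)"
```

```text
[ 0.5298 -0.2508  0.2876] [ 1.7984e+02  2.0000e-02 -1.0872e+02] 31.95
stop 4085 [[0.0904, -0.1283], [0.0951, 0.0009], [0.0998, 0.1279]]
48 9386 x [-0.0901  0.0892]
[[-0.0854, 0.0002, 0.0652], [-0.0699, 0.0002, 0.0653], [-0.05, -0.0001, 0.0652], [-0.0298, -0.0002, 0.0652], [-0.0098, 0.0002, 0.0653], [0.0101, -0.0002, 0.0652], [0.0301, 0.0, 0.0654], [0.05, -0.0002, 0.0653], [0.0699, -0.0, 0.0654], [0.0846, -0.0001, 0.0654]]
34 6382 x [-0.0895  0.0889]
[[-0.0851, -0.0796, 0.0652], [-0.0698, -0.0799, 0.0652], [-0.0498, -0.0798, 0.0651], [-0.0298, -0.0798, 0.0652], [-0.0099, -0.0797, 0.0653], [0.0101, -0.0799, 0.065], [0.03, -0.0798, 0.0652], [0.05, -0.0799, 0.0652], [0.07, -0.0798, 0.0651], [0.0846, -0.0798, 0.0652]]
tcp [-0.00064952  0.00019065] 0.28758437476793713
yaw0 -108.72 turn -6.82 shift after turn [-584.9, 104.9, -12.4] before [-568.3, 173.7, -12.4]
```

Emit:
{"fn": "carry_out", "kwargs": {
  "series": [
    [1,0,0,-12,-6.8],
    [0.7,-40,7,0,0],
    [0.7,-47,8.5,0,0],
    [0.7,-47,8.5,0,0],
    [0.7,-47,8.5,0,0],
    [0.7,-47,8.5,0,0],
    [0.7,-47,8.5,0,0],
    [0.7,-47,8.5,0,0],
    [0.7,-47,8.5,0,0],
    [0.7,-47,8.5,0,0]
  ]
}}

```text
time: 32.95
position: [0.5425, 0.1733, 0.3001]
tcp_rot: [3.14, -0.001, -1.779]
contact_force: [1.6, 0.3, -0.2]
finger_gap: 0.0599
```

Emit:
{"fn": "carry_out", "kwargs": {
  "series": [
    [0.7,-47,8.5,0,0],
    [0.7,-47,8.5,0,0],
    [0.7,-47,8.5,0,0],
    [0.7,-28,4,20,0],
    [0.7,0,0,40,0],
    [0.7,0,0,40,0],
    [0.7,0,0,40,0],
    [0.7,0,0,40,0],
    [0.7,0,0,0,0],
    [0.7,0,0,0,0]
  ]
}}

```text
time: 33.95
position: [0.5487, 0.3426, 0.1206]
tcp_rot: [3.14, -0.002, -1.779]
contact_force: [0.6, -0.2, 0.6]
finger_gap: 0.0597
```

```bash
python3 look.py w15
python3 - <<'E'
from h import *
X=np.load('w15X.npy'); im=np.load('w15I.npy'); z=X[...,2]
hsv=cv2.cvtColor(im,cv2.COLOR_RGB2HSV).astype(int)
m=((hsv[...,0]<6)|(hsv[...,0]>174))&(hsv[...,1]>120)&(z>.015)&(z<.05)&(X[...,0]<.66)&(X[...,1]<.42)
P=X[m][:,:2]; c=P.mean(0); w,V=np.linalg.eigh((P-c).T@(P-c)); v=V[:,1]*np.sign(V[0,1]); t=(P-c)@v; yaw=np.degrees(np.arctan2(v[1],v[0]))
print(m.sum(),c,yaw,np.percentile(t,[.5,99.5]),c+v*np.percentile(t,99.5))
far=c+v*np.percentile(t,99.5); ctr=far-.0895*v; print('ctr',ctr); go(*ctr,.029,yaw-90)
E
```

```text
[0.5498 0.3432 0.1222] [-1.7997e+02  3.0000e-02 -1.0193e+02] 34.0
8930 [0.55850673 0.34178074] -11.868405498473706 [-0.09902424  0.07824429] [0.63507836 0.32568866]
ctr [0.54749165 0.34409564]
yaw0 -101.93 turn -0.06 shift after turn [-0.4, 2.4, 93.2] before [-0.4, 2.4, 93.2]
```

Emit:
{"fn": "carry_out", "kwargs": {
  "series": [
    [0.7,-0.4,2.4,25,0],
    [0.7,0,0,30,0],
    [0.7,0,0,20,0],
    [0.7,0,0,12,0],
    [0.7,0,0,6,0],
    [0.7,0,0,0,0],
    [0.7,0,0,0,0],
    [0.3,0,0,0,0],
    [0,0,0,0,0],
    [0,0,0,0,0]
  ],
  "force": 60
}}

```text
time: 35.0
position: [0.5473, 0.344, 0.0289]
tcp_rot: [-3.141, 0.001, -1.779]
contact_force: [-0.6, 0.6, 4.8]
finger_gap: 0.0193
```

Emit:
{"fn": "carry_out", "kwargs": {
  "series": [
    [0,0,0,0,0],
    [0,0,0,0,0],
    [0,0,0,0,0],
    [0,0,0,0,0],
    [0,0,0,-5,0],
    [0,0,0,-10,0],
    [0,0,0,-10,0],
    [0,0,0,0,0],
    [0,0,0,0,0],
    [0,0,0,0,0]
  ]
}}

```text
time: 36.0
position: [0.5467, 0.3436, 0.0529]
tcp_rot: [3.141, -0.0, -1.779]
contact_force: [0.2, 0.0, -1.4]
finger_gap: 0.0189
```

```bash
python3 -c "
from h import *
p=F(-.015,.0793); print(p); go(*p,.27,-108.71)"
```

```text
[ 0.54162825 -0.17126622]
yaw0 -101.92 turn 6.79 shift after turn [489.3, -160.4, -217.1] before [504.8, -101.5, -217.1]
```

Emit:
{"fn": "carry_out", "kwargs": {
  "series": [
    [0,0,0,-37,0],
    [0,0,0,-45,3.4],
    [0,0,0,-45,3.4],
    [0,0,0,-45,0],
    [0,0,0,-45,0],
    [0,30,-10,0,0],
    [0,40,-13,0,0],
    [0,40,-13,0,0],
    [0,40,-13,0,0],
    [0,40,-13,0,0]
  ]
}}

```text
time: 37.0
position: [0.544, 0.1423, 0.2697]
tcp_rot: [3.141, -0.0, -1.897]
contact_force: [0.9, -0.3, -1.9]
finger_gap: 0.0189
```

Emit:
{"fn": "carry_out", "kwargs": {
  "series": [
    [0,40,-13,0,0],
    [0,40,-13,0,0],
    [0,40,-13,0,0],
    [0,40,-13,0,0],
    [0,40,-13,0,0],
    [0,40,-13,0,0],
    [0,40,-13,0,0],
    [0,19,-7,0,0],
    [0,0,0,0,0],
    [0,0,0,0,0]
  ]
}}

```text
time: 38.0
position: [0.541, -0.1708, 0.2695]
tcp_rot: [3.14, 0.0, -1.899]
contact_force: [0.0, 0.8, -2.1]
finger_gap: 0.0191
```

Emit:
{"fn": "carry_out", "kwargs": {
  "series": [
    [0,0,0,30,0],
    [0,0,0,40,0],
    [0,0,0,40,0],
    [0,0,0,20,0],
    [0,0,0,10,0],
    [0,0,0,0,0],
    [0,0,0,0,0],
    [0,0,0,0,0],
    [0,0,0,0,0],
    [0,0,0,0,0]
  ]
}}

```text
time: 39.0
position: [0.5419, -0.1709, 0.131]
tcp_rot: [-3.14, 0.0, -1.898]
contact_force: [0.5, -0.2, -1.8]
finger_gap: 0.0188
```

```bash
python3 look.py w16; python3 hand.py w16 .01065 .0793 2>/dev/null
```

```text
[ 0.5417 -0.1709  0.1308] [-179.94    0.   -108.73] 39.05
x [-0.0197  0.0754]
-0.02 [0.0575 0.1007] 0.14435
-0.005 [0.0582 0.1001] 0.14925
0.01 [0.0686 0.0884] 0.11775
0.025 [0.0686 0.0884] 0.11785000000000001
0.04 [0.0687 0.0884] 0.11795
0.055 [0.0686 0.0884] 0.11785000000000001
0.07 [0.0686 0.0884] 0.11785000000000001
stop z 0.07653057640185482
tcp [-0.01502591  0.07970007] 0.1307702301375558
```

View pics/w16.png

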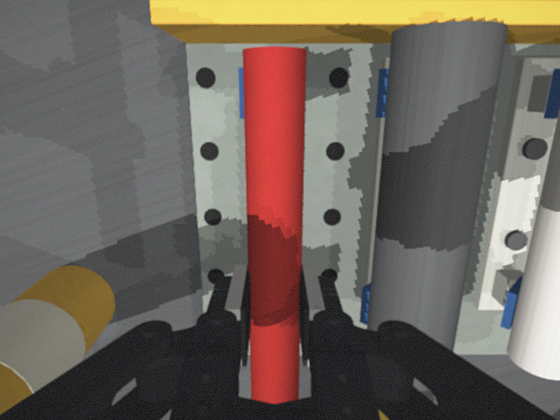

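Emit:
{"fn": "carry_out", "kwargs": {
  "series": [
    [0,-0.7,-4,10,0],
    [0,0,-4,12,0],
    [0,0,0,12,0],
    [0,0,0,8,0],
    [0,0,0,5,0],
    [0,0,0,2,0],
    [0,0,0,0,0],
    [0,0,0,0,0],
    [0,0,0,0,0],
    [0,0,0,0,0]
  ]
}}

```text
time: 40.05
position: [0.5495, -0.1727, 0.0815]
tcp_rot: [-3.141, 0.0, -1.898]
contact_force: [1.2, 0.2, -2.3]
finger_gap: 0.0186
```

```bash
python3 look.py w17; python3 hand.py w17 .01065 .0793 2>/dev/null;python3 -c "
from h import *
print(np.round(sense()['contact_force'],1))"
```

```text
[ 0.5494 -0.1727  0.0815] [-179.97    0.   -108.72] 40.1
x [-0.0193  0.0832]
-0.02 [0.0678 0.0907] 0.09655
-0.005 [0.0575 0.1011] 0.09955
0.01 [0.0693 0.0891] 0.06835
0.025 [0.0694 0.0891] 0.06835
0.04 [0.0658 0.094 ] 0.06825
0.055 [0.0648 0.0953] 0.06825
0.07 [0.0661 0.0938] 0.06835
stop z 0.07653120493228077
tcp [-0.00716323  0.08044216] 0.08145931292797406
[-0.6 -0.6 -2.2]
```

Emit:
{"fn": "carry_out", "kwargs": {
  "series": [
    [0,-0.5,-2,0,0],
    [0,0,-2,0,0],
    [0,0,-1,0,0],
    [0,0,-1,0,0],
    [0,0,0,1,0],
    [0,0,0,0.8,0],
    [0,0,0,0.5,0],
    [0,0,0,0,0],
    [0,0,0,0,0],
    [0,0,0,0,0]
  ]
}}

```text
time: 41.1
position: [0.555, -0.1741, 0.0788]
tcp_rot: [3.142, -0.0, -1.898]
contact_force: [-0.7, 1.2, -2.7]
finger_gap: 0.0189
```

```bash
python3 look.py w18; python3 hand.py w18 .01065 .0793 2>/dev/null;python3 -c "
from h import *
print(np.round(sense()['contact_force'],1))"
```

```text
[ 0.5551 -0.1741  0.0788] [-180.     -0.   -108.72] 41.15
x [-0.0191  0.0998]
-0.02 [0.0683 0.0911] 0.09384999999999999
-0.005 [0.0579 0.1007] 0.09195
0.01 [0.0579 0.1008] 0.09734999999999999
0.025 [0.0699 0.0896] 0.06565000000000001
0.04 [0.0657 0.0941] 0.06555
0.055 [0.0648 0.0952] 0.06555
0.07 [0.0663 0.0937] 0.06555
0.085 [0.0576 0.101 ] 0.06705
stop z 0.07654019624983839
tcp [-0.00135762  0.08091545] 0.07880467661882185
[-0.1 -0.2 -2.4]
```

Emit:
{"fn": "carry_out", "kwargs": {
  "series": [
    [0,0,0,0.8,0],
    [0,0,0,0,0],
    [0,0,0,0,0],
    [0.3,0,0,0,0],
    [0.45,0,0,0,0],
    [0.45,0,0,0,0],
    [0.45,0,0,0,0],
    [0.45,0,0,-10,0],
    [0.45,0,0,-30,0],
    [0.45,0,0,-45,0]
  ]
}}

```text
time: 42.15
position: [0.5535, -0.1736, 0.1624]
tcp_rot: [3.137, -0.0, -1.898]
contact_force: [1.5, -0.4, 0.1]
finger_gap: 0.0382
```

Emit:
{"fn": "carry_out", "kwargs": {
  "series": [
    [0.45,0,0,-45,0],
    [0.45,0,0,-45,0],
    [0.45,0,0,-45,0],
    [1,0,0,0,0],
    [1,0,0,0,0],
    [1,0,0,0,0],
    [1,0,0,0,0],
    [1,0,0,0,0],
    [1,0,0,0,0],
    [1,0,0,0,0]
  ]
}}

```text
time: 43.15
position: [0.555, -0.1741, 0.2975]
tcp_rot: [3.141, 0.0, -1.898]
contact_force: [0.6, -0.8, 0.3]
finger_gap: 0.0854
```

```bash
python3 look.py w19; python3 chk.py w19
python3 - <<'E'
from h import *
for l in ['brush','spray','tape']:
    pass
im,d,X=cap('side'); A=np.load('sideX.npy')
for l in ['brush','spray']:
    m=viewer.masks_of('side',l)[0]; print(l,m['p'],np.nanmedian(X[m['region']],0).round(3))
E
```

```text
[ 0.555  -0.1741  0.2976] [ 179.96   -0.   -108.72] 43.2
stop 3838 [[0.09, -0.128], [0.0947, 0.0017], [0.0996, 0.1278]]
48 8916 x [-0.0899  0.0893]
[[-0.0853, 0.0002, 0.0654], [-0.0699, 0.0004, 0.0655], [-0.0499, 0.0004, 0.0653], [-0.03, 0.0005, 0.0652], [-0.01, 0.0003, 0.0653], [0.0101, 0.0004, 0.0653], [0.0301, 0.0003, 0.0654], [0.0501, 0.0004, 0.0654], [0.0702, 0.0004, 0.0653], [0.0849, 0.0006, 0.0655]]
34 6036 x [-0.0897  0.089 ]
[[-0.0851, -0.0792, 0.0652], [-0.0698, -0.0792, 0.0653], [-0.0498, -0.0794, 0.0654], [-0.0299, -0.0792, 0.0655], [-0.0098, -0.0791, 0.0651], [0.0101, -0.0794, 0.0652], [0.0301, -0.0793, 0.0654], [0.05, -0.0795, 0.0653], [0.0699, -0.079, 0.0652], [0.0845, -0.0791, 0.0652]]
21 3788 x [-0.0901  0.0891]
[[-0.0853, 0.08, 0.0652], [-0.0699, 0.08, 0.0654], [-0.05, 0.0799, 0.0655], [-0.0299, 0.0798, 0.0652], [-0.0098, 0.0799, 0.0654], [0.0101, 0.0795, 0.0654], [0.0302, 0.0799, 0.0655], [0.0503, 0.0799, 0.0653], [0.0701, 0.0799, 0.0653], [0.0846, 0.0799, 0.0653]]
tcp [-0.00143092  0.08089771] 0.29762534312286276
brush 0.67 [0.539 0.266 0.028]
spray 0.63 [0.507 0.012 0.106]
```

View pics/w19.png

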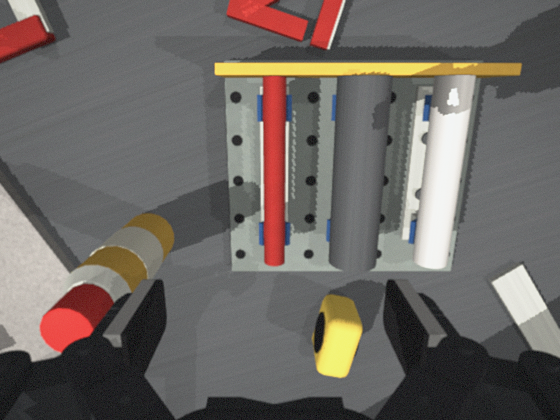

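All three tubes lie seated against the stop: red at (274,170), dark at (360,170) and bright at (445,170). Everything else is where it was.

```bash
python3 -c "
from rig import env
print(env.hand_in())"
```

```text
the job is handed in; nothing more can be done
None
```

The fixture is loaded and the job is handed in: all three tubes lie in their own cradles against the stop bar, at about 43 s of the 70 s. The hand-in reports no verdict, so this rests on my last camera checks.

- **End position:** each tube's end was measured within about 1 mm of the stop face.
- **Sideways:** each axis was within about 1 mm of its groove.
- **Height:** all three axes read 65.2–65.5 mm above the bench against the nominal 64 mm. The stop's top, known to be 76 mm, also read about 0.5 mm high, so most of this looks like camera bias, and it is inside the 3 mm tolerance.
- **Parallel:** no measurable skew to the grooves.
- **Other objects:** the brush and spray can were re-measured within about 5 mm of where they started. The tape measure and square look unmoved in the last picture. I did not re-measure the wrench or grinder, but the arm never went near them.

**Tube48:** two things went wrong before it was in place.
- Its nose caught on the top of the stop bar while I was lowering it, with about 44 N at the wrist. That tilted it in the grip, so I backed it off and levelled it in the cradle.
- A push then jammed it 18 mm short, with about 62 N at the wrist. I re-gripped it, lifted it about 2 mm, moved it along and laid it down again.

The gripper was clear of everything at hand-in.

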